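Close the hatch and hold the model fuselage at its balance point over the cradle

ROBOT

A 6-joint arm with a two-finger parallel gripper is mounted at the origin on the work surface. World frame = base frame: x ahead of the robot, y to its left, z up, the work surface at z = 0. Lengths are in m, angles in rad, forces in N, time in s.
With the tool pointing down it reaches from about 0.3 to 0.875 m from the base axis. Payload 6.4 kg.
Tool frame: the origin (TCP) lies midway between the tips of the shut fingers; the grasp point (between the pads) lies 19 mm behind it; z points along the fingers, y is the line along which they close (so a half turn about z gives the same grasp; the last joint's range is limited). The gripper opens to 85 mm and grips with 20 to 120 N. Pads are 22 mm wide; open, the fingers measure 114 mm over their backs; the gripper's body (76 mm by 85 mm) begins 54 mm behind the grasp point. The pads swing forward as they close: fully open they stand 13 mm farther back than shut.
Start: joints at [-1.52, 0.181, 1.607, -0, 1.354, -0.206], TCP at [0.146, -0.556, 0.231] pointing down, gripper open.
Joint ranges: [-2.99, 2.99], [-0.89, 2.07], [0.3, 2.58], [-1.14, 4.28], [0, 2.63], [-3.12, 3.12]. Speed limits (rad/s): [2.57, 2.57, 3.01, 3.14, 3.14, 3.14].

INTERFACE

Orientations are given as a unit quaternion [w, x, y, z].
In Python, from bench import status, camera, ctrl gives the robot as it stands. The module is installed in compiled form; this text tells all that it offers.
- The arm moves only by the shell command python3 -m handwheel 'ROWS'. ROWS is JSON, a list that holds one entry, the list of rows, each a list of 7 numbers: the opening, from -1 (shut) to 1 (fully open), then the shift along the tool's x, y, z in cm, then the turn, a rotation vector about the tool's x, y, z in degrees. A call has 1 to 10 rows; each row is the pose to reach, as a shift and turn from the pose commanded when the call began, along the tool's axes at that moment; what a row does not reach only later rows make up. A row lasts 1/8 s, in which the tool goes at most 62.5 mm and 10.7 degrees, less where a joint would pass 70% of its speed; a pose out of reach is approached as far as the arm can. A call with a gripper value outside its range is refused whole. The fingers move at their own pace and stop on an object; the grip force is fixed at half the most. Time passes only in rows, so rows that repeat a pose let the fingers close. It gives the time, the measured TCP pose, the force, the opening and the grip force at its end, in the units of the state.
- status.get_obs(): the state, without advancing time (a new reading comes with each control period).
- camera(name): name is "scene" or "top" or "wrist"; returns a dict with "frame" (420x560x3 uint8, blue, green, red), "depth" (420x560 float32, m along the optical axis (not along the pixel's ray), 0 where there is no reading), "fx", "fy", "cx", "cy" (pixels), "dist" ([k1, k2, p1, p2, k3] as OpenCV has them; the pictures are not rectified), "extrinsics" (4x4, takes a point from camera to world coordinates); the wrist camera has in their place "hand_eye" (4x4, takes a point from camera to tool coordinates, whose origin is the TCP and whose axes are the flange's). Camera axes: x right, y down, z forward; pixel columns grow to the right and rows downward; lengths in m; the calibration is good to about 2 mm. A picture is of the moment at which its call begins: read the wrist's pose just before it.
- ctrl.hand_in(): hands the job in; it is judged then, once.
The state is a dict: "time_s": time; "q": joint angles; "dq": joint speeds; "joint_efforts": joint torques, N m; "eef_pos": TCP position; "eef_rot": TCP orientation; "wrist_force": force on the tool from outside, world axes, zero at the start; "torque": the same for the moment, N m; "opening": opening from 0.0 (shut) to 1.0 (fully open); "grasp_force": force on a finger pad.
Only numpy, scipy, OpenCV 4.12 (cv2) and the standard library are available. Lean on these libraries where they do the work, as an engineer would, in place of code of your own. Each camera call takes 0.05 s, during which the arm holds its last target. There are 200 camera calls.

TASK

Press the propped-up battery hatch of the model-aircraft fuselage down flush while the fuselage stands on the bench. Then pick the fuselage up across its two sides at the balance line on its deck, and finish while still holding it, still and level, about 3 cm clear above the tops of the cradle's two uprights, with the balance line over the middle of the cradle and the fuselage lined up with the cradle's notches; do not set it down or let go. Leave the glue jar, sanding block and screwdriver where they are.

Things in the scene. Friction and masses are not known exactly. Their poses are not given: they have to be found in the camera images.
- balance (a point): Balance point of the loose, nose-heavy model fuselage (0.55 to 0.8 kg): on its centre line, half-way up, 25 mm above its flat underside. x runs nose to tail, z up. The pale box pod is 200 long (x -55 to +145), 44 wide, 50 high. A thin dark line across the deck, between plywood side patches, marks it; the sides are flat and stand a 40 N grip. At the start it stands upright on the bench
- motor_front (a point): Centre of the front face of the fuselage's motor, 96 mm ahead of the balance point. The motor is a heavy dark cylinder, 36 diameter, 41 long, on the pod's nose end; at the start it points towards the robot, up to 0.45 rad to either side
- tail_end (a point): Rear end of the thin black tube (14 diameter, 106 long) that sticks out of the pod's tail end, clear of the bench, 251 mm behind the balance point
- hatch (a joint): Opening angle of the battery hatch, rad: 0 is flush on the deck; 0.09 to 0.14 at the start. A plywood plate 70 long x 40 wide x 5 thick on the deck, hinged at its front edge 60 mm behind the balance point, its tail-side edge up to 10 mm too high. Its stiff hinge yields to about 5 N pressed near that edge and stays where left; down, its top is 55 mm above the pod's underside
- hatch_free_end (a point): Point on the upper face of the hatch, on its centre line, 12 mm in from its raised tail-side edge (58 mm behind the hinge): the place to press. With the hatch down it lies 118 mm behind the balance point and 30 mm higher
- cradle_top (a point): Middle of the fixed wooden cradle, level with the tops of its uprights, 90 mm above the bench. A plywood base 140 (x) x 110 x 12 carries two uprights 12 thick, 90 wide, at x = -40 and +40, each with a notch 52 wide and 20 deep in its top. x runs along the line of the two notches (within 0.35 rad of straight ahead of the robot), z up
- glue_jar: Loose white jar, 52 diameter, 75 high; origin at the centre of its underside. Leave alone
- sanding_block: Loose cork sanding block 100 x 50 x 31; origin at the centre of its underside. Leave alone
- screwdriver: Loose screwdriver lying on the bench, left of the cradle; origin on its underside. Leave alone
Things that resemble listed ones, but are neither listed nor needed, are in the scene too. Leave any blue or yellow look-alike of the part that bears cradle_top alone.

How it is judged:
On the way:
1. the hatch is pressed down flush while the fuselage stands on the bench (value of joint hatch below 0.03 rad and height (world z) of balance below 0.03 m), for 0.2 s.
At the end, for the whole second after the job is handed in: Held within 22 mm of the balance line, at rest, level to 0.1 rad, off the cradle; underside 10 to 70 mm above the upright tops; balance point within 20 mm horizontally of the cradle's middle; axis within 0.14 rad of the notch line (nose either way); hatch still down (under 0.03 rad) (contact force between fuselage and the fingers above 1 N and height (world z) of balance between 0.125 and 0.185 m and angle between balance's own z axis and vertical below 0.1 rad and horizontal distance between balance and cradle_top below 0.02 m and angle between the x axis of balance and the x axis of cradle_top, either way round below 0.14 rad and x of the grasp point in the frame of balance between -0.022 and 0.022 m and value of joint hatch below 0.03 rad and contact force between fuselage and cradle below 0.1 N and linear speed of fuselage below 0.03 m/s and angular speed of fuselage below 0.15 rad/s); the arm keeps its last pose, push and grip.
It fails at once if the glue jar is pushed more than 30 mm from its place (distance of glue_jar from where it was at the start of the episode above 0.03 m).
It fails at once if the sanding block is pushed more than 30 mm from its place (distance of sanding_block from where it was at the start of the episode above 0.03 m).
It fails at once if the screwdriver is pushed more than 30 mm from its place (distance of screwdriver from where it was at the start of the episode above 0.03 m).
It also fails if it takes over 61 s, if anything falls off the work surface, if the arm or the gripper's body presses on something with over 40 N, if the wrist force passes 120 N, or if a joint passes its speed limit or range.

## Working session

There is one attempt and no reset: what is moved stays moved. The work goes in short steps, Python scripts to look and compute and a shell command to move; the robot and the scene stay as the last step left them, time stands still between calls to the robot, and variables do not carry over. Pictures are saved under pics/ and viewed, at most 10 in all, crops included, and the job is handed in when it is done.

```bash
mkdir -p pics; python3 - <<'E'
from bench import status, camera
import cv2,pickle
s=status.get_obs();print(s)
for n in("scene","top"):
    c=camera(n);cv2.imwrite(f"pics/{n}0.png",c["frame"]);pickle.dump(c,open(f"{n}0.pkl","wb"));print(n,c["fx"],c["fy"],c["cx"],c["cy"],c["dist"],c["extrinsics"])
E
```

```text
{'time_s': 0.0, 'q': array([-1.52027853e+00,  1.81519505e-01,  1.60802138e+00,  4.74076725e-07,
        1.35381762e+00, -2.06310979e-01]), 'dq': array([ 0.00017356, -0.00041541,  0.0001386 , -0.00021554,  0.0018193 ,
       -0.00077411]), 'joint_efforts': array([ 6.83321014e-04, -4.44871867e+01, -3.51334798e+01, -2.46712589e-04,
        9.11961106e-03,  1.80087045e-05]), 'eef_pos': array([ 0.14604033, -0.55556283,  0.23038981]), 'eef_rot': array([-8.80232007e-04,  9.91765817e-01,  1.28061648e-01,  6.89382338e-05]), 'wrist_force': array([ 1.12270138,  0.6805719 , -0.06802736]), 'torque': array([-0.03113812,  0.04545982, -0.02115078]), 'grasp_force': 0.0, 'opening': 0.9995885129150897}
scene 478.8384919235431 478.8384919235431 273.35283015797125 212.5182030186133 [0.01233157 0.         0.         0.         0.        ] [[-0.86964977  0.29139564 -0.39849449  1.13572843]
 [ 0.49356368  0.49652497 -0.71404331  1.1817367 ]
 [-0.01020664 -0.81765    -0.57562513  0.96253734]
 [ 0.          0.          0.          1.        ]]
top 462.1490543247998 462.1490543247998 277.42064306235886 204.488715157615 [-0.12959935  0.          0.          0.          0.        ] [[-7.71106952e-04 -9.90534683e-01  1.37260510e-01  3.12433357e-01]
 [-9.99999188e-01  9.03127356e-04  8.99549645e-04  7.53672576e-02]
 [-1.01499884e-03 -1.37259705e-01 -9.90534574e-01  1.50619103e+00]
 [ 0.00000000e+00  0.00000000e+00  0.00000000e+00  1.00000000e+00]]
```

View pics/top0.png

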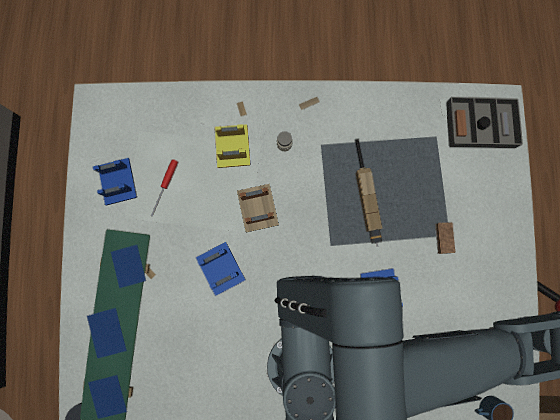

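View pics/scene0.png

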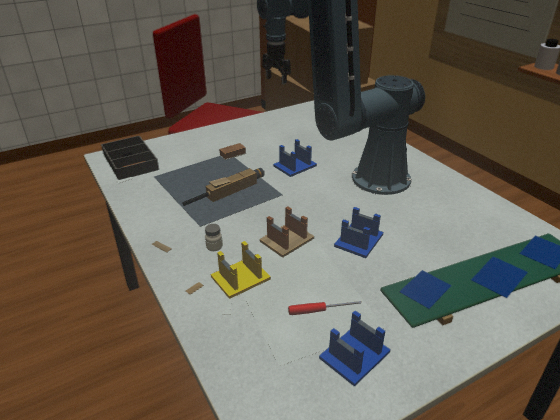

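Top view: the fuselage runs from the motor at (376,237) to the tube end at (357,140). Possible cradles are plywood (258,207), yellow (233,146), and blue (115,181), (220,268) and (380,274). I choose the plywood one, as described. The jar is at (285,141), the sanding block at (446,238) and the screwdriver at (165,187). The scene view agrees: fuselage at (230,185), wooden cradle at (287,232). One close crop will check the choice.

```bash
python3 - <<'E'
import cv2
i=cv2.imread("pics/top0.png")[125:255,225:395]
cv2.imwrite("pics/crop1.png",cv2.resize(i,None,fx=4.5,fy=4.5,interpolation=cv2.INTER_CUBIC))
E
```

```text
(no output)
```

View pics/crop1.png

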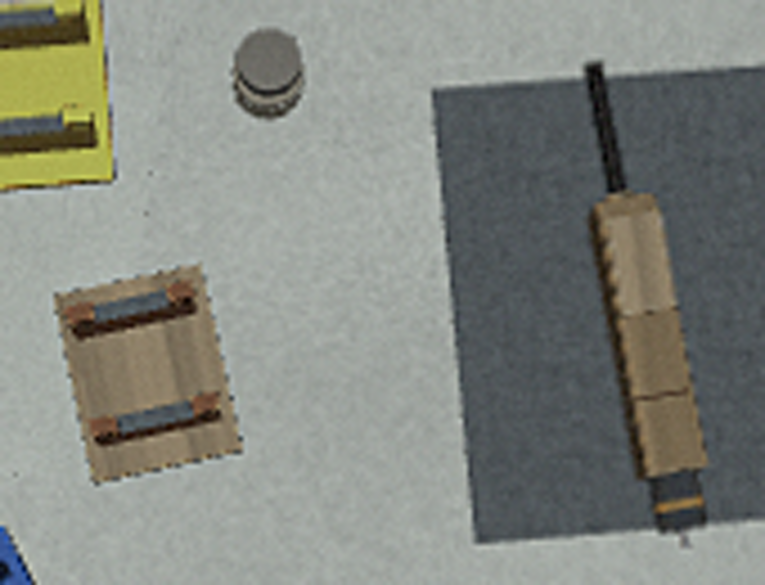

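The crop confirms the plywood cradle, with base corners (55,295), (202,265), (243,452), (95,483). The balance line runs (632,400)–(690,391). The hatch is the lighter plate from y≈312 up to y≈200.

```bash
cat > h.py <<'E'
import numpy as np,cv2,pickle
from scipy.spatial.transform import Rotation as R
def ray(c,T,px):
    K=np.array([[c["fx"],0,c["cx"]],[0,c["fy"],c["cy"]],[0,0,1]])
    p=cv2.undistortPoints(np.array(px,float).reshape(-1,1,2),K,np.array(c["dist"]))[:,0]
    return T[:3,3],np.c_[p,np.ones(len(p))]@T[:3,:3].T
def onz(c,T,px,z):
    o,d=ray(c,T,px);return o+d*((z-o[2])/d[:,2])[:,None]
def toolT(s):
    T=np.eye(4);q=s["eef_rot"];T[:3,:3]=R.from_quat([q[1],q[2],q[3],q[0]]).as_matrix();T[:3,3]=s["eef_pos"];return T
def goal(s,p,yaw,z):
    "shift (cm) in tool axes, turn about tool z (deg) for TCP at p; tool y axis horizontal dir = yaw mod pi"
    T=toolT(s);y=T[:3,1];a=np.arctan2(y[1],y[0]);d=(yaw-a+np.pi/2)%np.pi-np.pi/2
    Rg=None
    # upright tool, with y axis at angle a+d
    yy=np.array([np.cos(a+d),np.sin(a+d),0]);zz=np.array([0,0,-1.]);xx=np.cross(yy,zz)
    Rg=np.c_[xx,yy,zz]
    print("shift cm",(T[:3,:3].T@(np.array([*p,z])-T[:3,3])*100).round(2),"rot deg",np.degrees(R.from_matrix(T[:3,:3].T@Rg).as_rotvec()).round(2))
E
python3 - <<'E'
from h import *
from bench import status
c=pickle.load(open("top0.pkl","rb"));T=c["extrinsics"]
f=lambda p:[(225+x/4.5-.4,125+y/4.5-.4) for x,y in p]
b=onz(c,T,f([(632,400),(690,391),(640,478),(706,468)]),.05)
cr=onz(c,T,f([(55,295),(202,265),(243,452),(95,483)]),.012)
bal=b[:2].mean(0);fr=b[2:].mean(0);hr=onz(c,T,f([(600,208),(658,200)]),.064).mean(0)
print(bal,fr,hr);d=hr-fr;yf=np.arctan2(d[1],d[0]);print("fus yaw (nose->tail)",yf,np.linalg.norm(hr-bal))
print(cr);cc=cr.mean(0);e=(cr[0]+cr[1]-cr[2]-cr[3])/2;yc=np.arctan2(e[1],e[0]);e2=(cr[0]+cr[3]-cr[1]-cr[2])/2
print("cradle",cc,yc,np.arctan2(e2[1],e2[0])-np.pi/2,np.linalg.norm(e),np.linalg.norm(e2))
# depth check
D=c["depth"];u,v=map(int,f([(661,430)])[0]);print(D[v,u])
he=bal+.118*np.array([np.cos(yf),np.sin(yf),0]);print("press",he)
s=status.get_obs();print(toolT(s).round(3))
goal(s,he[:2],yf+np.pi/2,.15)
E
```

```text
[ 0.48818424 -0.22341181  0.05      ] [ 0.43307473 -0.23049911  0.05      ] [ 0.62367278 -0.201715    0.064     ]
fus yaw (nose->tail) 0.14988727935360321 0.13792714109983223
[[0.56710096 0.20993701 0.012     ]
 [0.5891706  0.10273252 0.012     ]
 [0.45214537 0.07294928 0.012     ]
 [0.42978089 0.17956581 0.012     ]]
cradle [0.50954945 0.14129615 0.012     ] 0.21584958108302968 0.2048936605396292 0.14043139373024816 0.10919457309440965
1.4641665
press [ 0.60486121 -0.20579127  0.05      ]
[[ 0.967  0.254 -0.     0.146]
 [ 0.254 -0.967  0.002 -0.556]
 [ 0.    -0.002 -1.     0.23 ]
 [ 0.     0.     0.     1.   ]]
shift cm [ 53.26 -22.17   8.1 ] rot deg [-0.09 -0.01  6.13]
```

```bash
python3 -m handwheel '[[[-1,53.3,-22.2,0,0,0,6.1],[-1,53.3,-22.2,0,0,0,6.1],[-1,53.3,-22.2,0,0,0,6.1],[-1,53.3,-22.2,0,0,0,6.1],[-1,53.3,-22.2,0,0,0,6.1],[-1,53.3,-22.2,0,0,0,6.1],[-1,53.3,-22.2,0,0,0,6.1],[-1,53.3,-22.2,0,0,0,6.1],[-1,53.3,-22.2,0,0,0,6.1],[-1,53.3,-22.2,0,0,0,6.1]]]'
python3 -m handwheel '[[[-1,0,0,0,0,0,0],[-1,0,0,0,0,0,0],[-1,0,0,0,0,0,0]]]'
python3 - <<'E'
from h import *
from bench import status,camera
s=status.get_obs();c=camera("wrist");pickle.dump((s,c),open("w1.pkl","wb"));cv2.imwrite("pics/w1.png",c["frame"])
print(s["eef_pos"],s["time_s"],toolT(s)[:3,:3].round(3),c["hand_eye"].round(3),s["q"])
E
```

```text
time_s: 1.35
eef_pos: [0.6072, -0.2029, 0.2305]
eef_rot: [-0.001, 0.997, 0.077, -0.0]
wrist_force: [-0.0, 0.6, -0.4]
opening: -0.0
grasp_force: 0.0
time_s: 1.72
eef_pos: [0.6042, -0.2074, 0.2314]
eef_rot: [0.0, 0.997, 0.074, -0.0]
wrist_force: [0.0, -0.6, 0.6]
opening: -0.003
grasp_force: 0.0
[ 0.60419584 -0.20742007  0.23141336] 1.725 [[ 0.989  0.148 -0.   ]
 [ 0.148 -0.989 -0.   ]
 [-0.     0.    -1.   ]] [[ 0.001 -0.959 -0.283  0.072]
 [ 1.     0.     0.001 -0.001]
 [-0.    -0.283  0.959 -0.143]
 [ 0.     0.     0.     1.   ]] [-5.16018638e-01  3.20423787e-01  1.43598817e+00 -2.84073617e-04
  1.38528493e+00  9.06592544e-01]
```

View pics/w1.png

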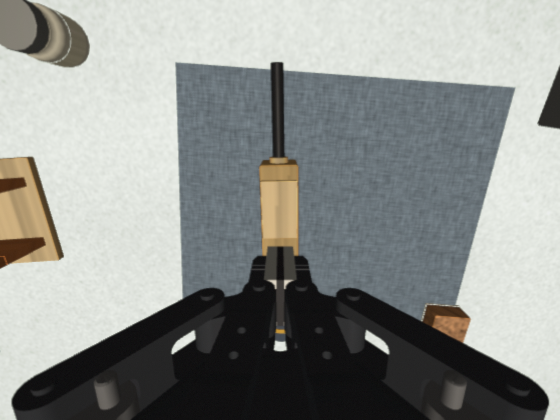

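Wrist view: the fuselage is centred under the tool. The pod's tail edges are at rows 163–180 (columns 261–298) and the hatch plate covers columns 262–298, rows 180–240.

```bash
python3 - <<'E'
from h import *
s,c=pickle.load(open("w1.pkl","rb"));T=toolT(s)@c["hand_eye"]
bal=np.array([.4882,-.2234]);u=np.array([np.cos(.15),np.sin(.15)])
def rel(px,z):
    p=onz(c,T,px,z)[:,:2]-bal;return np.c_[p@u,p@[-u[1],u[0]]].round(4)
print(rel([(261,163),(298,163)],.05),rel([(261,180),(298,180)],.05),rel([(261,180),(298,180)],.064),rel([(263,235),(299,235)],.055),rel([(278,64),(279,155)],.025))
D=c["depth"];o,d=ray(c,T,[(280,y) for y in range(160,236,5)])
P=o+d*np.array([D[y,280] for y in range(160,236,5)])[:,None]
r=P[:,:2]-bal;print(np.c_[range(160,236,5),r@u,r@[-u[1],u[0]],P[:,2]].round(4))
E
```

```text
[[ 0.1459  0.0196]
 [ 0.1459 -0.0212]] [[ 0.1269  0.02  ]
 [ 0.1269 -0.0216]] [[ 0.1296  0.0191]
 [ 0.1296 -0.0207]] [[ 0.0627  0.0186]
 [ 0.0627 -0.0235]] [[ 2.496e-01  7.000e-04]
 [ 1.520e-01 -2.000e-04]]
[[ 1.600e+02  1.479e-01 -1.400e-03  3.940e-02]
 [ 1.650e+02  1.437e-01 -1.400e-03  4.980e-02]
 [ 1.700e+02  1.382e-01 -1.400e-03  5.050e-02]
 [ 1.750e+02  1.326e-01 -1.400e-03  5.020e-02]
 [ 1.800e+02  1.290e-01 -1.300e-03  6.100e-02]
 [ 1.850e+02  1.238e-01 -1.300e-03  6.250e-02]
 [ 1.900e+02  1.182e-01 -1.300e-03  6.230e-02]
 [ 1.950e+02  1.122e-01 -1.300e-03  6.090e-02]
 [ 2.000e+02  1.067e-01 -1.300e-03  6.130e-02]
 [ 2.050e+02  1.004e-01 -1.300e-03  5.940e-02]
 [ 2.100e+02  9.470e-02 -1.300e-03  5.980e-02]
 [ 2.150e+02  8.830e-02 -1.300e-03  5.820e-02]
 [ 2.200e+02  8.220e-02 -1.300e-03  5.800e-02]
 [ 2.250e+02  7.620e-02 -1.300e-03  5.810e-02]
 [ 2.300e+02  6.970e-02 -1.300e-03  5.700e-02]
 [ 2.350e+02  6.320e-02 -1.300e-03  5.610e-02]]
```

```bash
python3 -m handwheel '[[[-1,0,0,6,0,0,0],[-1,0,0,11,0,0,0],[-1,0,0,14,0,0,0],[-1,0,0,15.5,0,0,0],[-1,0,0,16,0,0,0],[-1,0,0,16.5,0,0,0],[-1,0,0,17,0,0,0],[-1,0,0,17.3,0,0,0],[-1,0,0,17.6,0,0,0],[-1,0,0,17.6,0,0,0]]]'
python3 -m handwheel '[[[-1,0,0,0.05,0,0,0],[-1,0,0,0.05,0,0,0]]]'
```

```text
time_s: 3.02
eef_pos: [0.606, -0.2064, 0.0559]
eef_rot: [0.0, 0.997, 0.075, 0.001]
wrist_force: [2.1, -0.7, 4.3]
opening: -0.002
grasp_force: 2.0
time_s: 3.28
eef_pos: [0.606, -0.2063, 0.0555]
eef_rot: [0.0, 0.997, 0.075, 0.001]
wrist_force: [3.5, 0.3, 6.0]
opening: -0.001
grasp_force: 2.6
```

```bash
python3 -m handwheel '[[[-1,0,0,0.1,0,0,0],[-1,0,0,0.1,0,0,0],[-1,0,0,0.2,0,0,0],[-1,0,0,0.2,0,0,0]]]'
```

```text
time_s: 3.78
eef_pos: [0.6061, -0.2065, 0.0547]
eef_rot: [0.001, 0.997, 0.075, 0.001]
wrist_force: [1.4, 0.9, 13.7]
opening: 0.0
grasp_force: 6.6
```

```bash
python3 -m handwheel '[[[-1,0,0,0.1,0,0,0],[-1,0,0,0.1,0,0,0],[-1,0,0,0.1,0,0,0]]]'
python3 -m handwheel '[[[-1,0,0,-3,0,0,0],[-1,0,0,-9,0,0,0],[0,0,0,-15,0,0,0],[1,-4,0,-15,0,0,0],[1,-8,0,-15,0,0,0],[1,-8,0,-15,0,0,0],[1,-8,0,-15,0,0,0],[1,-8,0,-15,0,0,0]]]'
python3 - <<'E'
from h import *
from bench import status,camera
s=status.get_obs();c=camera("wrist");pickle.dump((s,c),open("w2.pkl","wb"));cv2.imwrite("pics/w2.png",c["frame"])
T=toolT(s)@c["hand_eye"];bal=np.array([.4882,-.2234]);u=np.array([np.cos(.15),np.sin(.15)])
D=c["depth"];ys=range(60,300,8);o,d=ray(c,T,[(280,y) for y in ys])
P=o+d*np.array([D[y,280] for y in ys])[:,None]
r=P[:,:2]-bal;print(s["eef_pos"]);print(np.c_[ys,r@u,r@[-u[1],u[0]],P[:,2]].round(4))
E
```

```text
time_s: 4.15
eef_pos: [0.6061, -0.2066, 0.0544]
eef_rot: [0.001, 0.997, 0.075, 0.001]
wrist_force: [-0.5, 1.7, 17.5]
opening: -0.002
grasp_force: 8.8
time_s: 5.15
eef_pos: [0.5266, -0.2179, 0.2014]
eef_rot: [-0.0, 0.997, 0.075, -0.0]
wrist_force: [0.1, 0.4, -0.6]
opening: 1.006
grasp_force: 0.0
[ 0.52658668 -0.21788847  0.20144777]
[[ 6.000e+01  1.678e-01  2.000e-04  3.510e-02]
 [ 6.800e+01  1.608e-01  2.000e-04  3.540e-02]
 [ 7.600e+01  1.536e-01  2.000e-04  3.640e-02]
 [ 8.400e+01  1.461e-01  2.000e-04  3.950e-02]
 [ 9.200e+01  1.381e-01  2.000e-04  4.860e-02]
 [ 1.000e+02  1.309e-01  2.000e-04  5.020e-02]
 [ 1.080e+02  1.235e-01  2.000e-04  5.540e-02]
 [ 1.160e+02  1.164e-01  2.000e-04  5.460e-02]
 [ 1.240e+02  1.092e-01  1.000e-04  5.500e-02]
 [ 1.320e+02  1.018e-01  1.000e-04  5.560e-02]
 [ 1.400e+02  9.440e-02  1.000e-04  5.550e-02]
 [ 1.480e+02  8.690e-02  1.000e-04  5.690e-02]
 [ 1.560e+02  7.930e-02  1.000e-04  5.660e-02]
 [ 1.640e+02  7.130e-02  1.000e-04  5.540e-02]
 [ 1.720e+02  6.330e-02  1.000e-04  5.490e-02]
 [ 1.800e+02  5.430e-02  0.000e+00  4.980e-02]
 [ 1.880e+02  4.600e-02  0.000e+00  5.000e-02]
 [ 1.960e+02  3.770e-02  0.000e+00  5.060e-02]
 [ 2.040e+02  2.890e-02  0.000e+00  4.990e-02]
 [ 2.120e+02  2.000e-02 -0.000e+00  4.920e-02]
 [ 2.200e+02  1.150e-02 -0.000e+00  5.040e-02]
 [ 2.280e+02  2.400e-03 -0.000e+00  5.040e-02]
 [ 2.360e+02 -7.100e-03 -0.000e+00  4.950e-02]
 [ 2.440e+02 -1.590e-02 -1.000e-04  5.060e-02]
 [ 2.520e+02 -2.560e-02 -1.000e-04  5.020e-02]
 [ 2.600e+02 -3.580e-02 -1.000e-04  4.900e-02]
 [ 2.680e+02 -4.500e-02 -1.000e-04  5.020e-02]
 [ 2.760e+02 -5.480e-02 -1.000e-04  5.050e-02]
 [ 2.840e+02 -6.830e-02 -1.000e-04  4.490e-02]
 [ 2.920e+02 -7.820e-02 -2.000e-04  4.590e-02]]
```

View pics/w2.png

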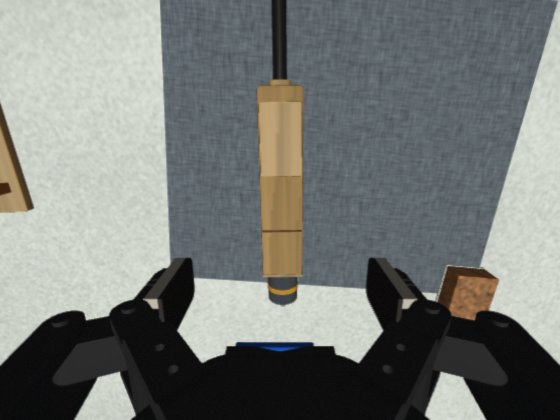

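The hatch is now flat, with its plate at z≈0.055 throughout. The balance line is at row 231, columns 262–302.

```bash
python3 - <<'E'
from h import *
from bench import status
s,c=pickle.load(open("w2.pkl","rb"));T=toolT(s)@c["hand_eye"]
e=onz(c,T,[(262.5,231),(302,231),(258,92),(302,92)],.05);b=e[:2].mean(0);r=e[2:].mean(0);d=r-b
yf=np.arctan2(d[1],d[0]);tp=onz(c,T,[(279.5,10)],.037)[0]-b;print(b,yf,np.arctan2(tp[1],tp[0]),np.linalg.norm(e[0]-e[1]))
goal(status.get_obs(),b[:2],yf+np.pi/2,.012)
E
```

```text
[ 0.48747557 -0.22598894  0.05      ] 0.1689445966940983 0.16522334944953407 0.042356209339447094
shift cm [-3.98  0.22 18.95] rot deg [-0.02  0.02 -1.03]
```

```bash
python3 -m handwheel '[[[1,-4,0.2,3,0,0,-1],[1,-4,0.2,8,0,0,-1],[1,-4,0.2,12,0,0,-1],[1,-4,0.2,15,0,0,-1],[1,-4,0.2,17,0,0,-1],[1,-4,0.2,18.2,0,0,-1],[1,-4,0.2,18.9,0,0,-1],[1,-4,0.2,18.9,0,0,-1],[1,-4,0.2,18.9,0,0,-1]]]'
python3 -m handwheel '[[[-1,0,0,0,0,0,0],[-1,0,0,0,0,0,0],[-1,0,0,0,0,0,0],[-1,0,0,0,0,0,0],[-1,0,0,0,0,0,0],[-1,0,0,0,0,0,0],[-1,0,0,0,0,0,0]]]'
```

```text
time_s: 6.32
eef_pos: [0.4875, -0.2264, 0.0136]
eef_rot: [0.0, 0.996, 0.084, 0.001]
wrist_force: [-0.8, -0.0, 0.8]
opening: 0.998
grasp_force: 0.0
time_s: 7.2
eef_pos: [0.4871, -0.2261, 0.0133]
eef_rot: [0.0, 0.996, 0.084, 0.0]
wrist_force: [-0.6, 0.7, 5.8]
opening: 0.507
grasp_force: 63.3
```

```bash
python3 -m handwheel '[[[-1,0,0,-0.5,0,0,0],[-1,0,0,-1.5,0,0,0],[-1,0,0,-3,0,0,0],[-1,0,0,-5,0,0,0],[-1,0,0,-8,0,0,0],[-1,0,0,-11,0,0,0],[-1,0,0,-13,0,0,0],[-1,0,0,-14,0,0,0],[-1,0,0,-14,0,0,0],[-1,0,0,-14,0,0,0]]]'
python3 - <<'E'
from h import *
from bench import status,camera
s=status.get_obs();print(s["wrist_force"],s["torque"],s["opening"],s["eef_pos"])
for n in("scene","wrist"):
    c=camera(n);pickle.dump((s,c),open(n+"3.pkl","wb"));cv2.imwrite(f"pics/{n}3.png",c["frame"])
a=cv2.imread("pics/scene3.png")[60:320,130:410];b=cv2.imread("pics/wrist3.png")
cv2.imwrite("pics/m3.png",np.hstack([cv2.resize(a,(420,390)),cv2.resize(b,(380,285))[:].copy() if 0 else cv2.copyMakeBorder(cv2.resize(b,(380,285)),0,105,0,0,cv2.BORDER_CONSTANT)]))
E
```

```text
time_s: 8.45
eef_pos: [0.4862, -0.2255, 0.1518]
eef_rot: [-0.001, 0.996, 0.084, -0.001]
wrist_force: [0.1, -0.3, -6.1]
opening: 0.511
grasp_force: 62.1
[ 0.05574226 -0.26312637 -6.08919283] [-0.00908676  0.04230866 -0.02302672] 0.5110331530060279 [ 0.48617876 -0.22554614  0.15179295]
```

View pics/m3.png

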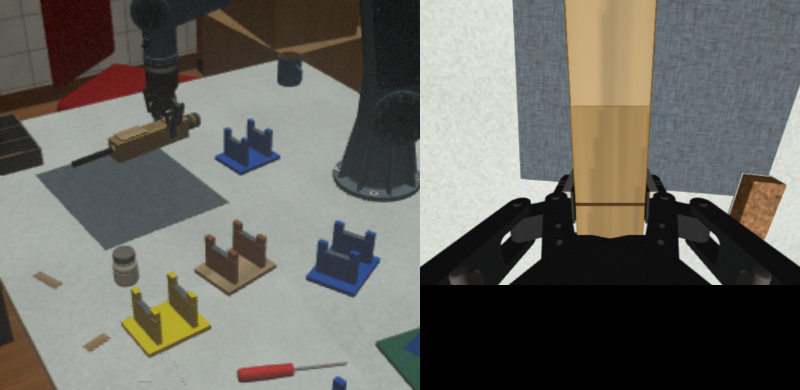

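The fuselage is held level, with the balance line between the pads (wrist view, panel (611,204)).

```bash
python3 - <<'E'
from h import *
s,c=pickle.load(open("wrist3.pkl","rb"));T=toolT(s)
H=c["hand_eye"];Tw=T@H
b=onz(c,Tw,[(281,300.6)],s["eef_pos"][2]+.0367)[0];bt=np.linalg.inv(T)@np.r_[b,1];print("bal deck in tool",bt.round(4))
D=c["depth"]
ys=np.arange(10,290,10);P=[]
for x in (260,281,302):
    o,d=ray(c,Tw,[(x,y) for y in ys]);P.append(o+d*np.array([D[y,x] for y in ys])[:,None])
P=np.vstack(P);L=(P-T[:3,3])@T[:3,:3];m=(L[:,0]<.055)&(abs(L[:,2]+.037)<.02);h=(L[:,0]>.065)&(L[:,0]<.125)&(abs(L[:,2]+.042)<.02)
for k in(m,h):
    A=np.c_[L[k],np.ones(k.sum())];f=np.linalg.lstsq(A[:,[0,1,3]],A[:,2],rcond=None)[0];print(k.sum(),f.round(4))
# goal: cradle
cc=np.array([.5095,.1413]);yc=.210
u=np.array([np.cos(yc),np.sin(yc)])
print("shift"); goal(s,cc-u*bt[0],yc+np.pi/2,.133)
E
```

```text
bal deck in tool [ 0.001  -0.     -0.0367  1.    ]
33 [ 0.0143  0.0212 -0.0373]
42 [ 0.0069  0.0203 -0.0429]
shift
shift cm [  8.33 -35.77   1.92] rot deg [-0.08  0.07 -2.42]
```

```bash
python3 -m handwheel '[[[-1,0.5,-2,0,0,0,0],[-1,1.4,-6,0,0,0,-0.5],[-1,2.4,-10.5,0,0,0,-1],[-1,3.5,-15,0,0,0,-1.5],[-1,4.5,-19.5,0,0,0,-2],[-1,5.6,-24,0,0,0,-2.4],[-1,6.6,-28.5,0,0,0,-2.4],[-1,7.5,-32,0,0,0,-2.4],[-1,8.1,-34.7,0.5,0,0,-2.4],[-1,8.3,-35.8,1,0,0,-2.4]]]'
python3 -m handwheel '[[[-1,0,0,0.5,0,0,0],[-1,0,0,0.9,0,0,0],[-1,0,0,0.9,0,0,0],[-1,0,0,0.9,0,0,0],[-1,0,0,0.9,0,0,0]]]'
python3 - <<'E'
from h import *
from bench import status,camera
s=status.get_obs();W=camera("wrist");P=camera("top");S=camera("scene");pickle.dump((s,W,P,S),open("4.pkl","wb"))
print(s["q"],s["wrist_force"]);goal(s,np.array([.5095,.1413])-.001*np.array([np.cos(.21),np.sin(.21)]),.21+np.pi/2,.133)
a=cv2.resize(W["frame"],(440,330));b=cv2.resize(P["frame"][130:250,190:350],(360,270));d=cv2.resize(S["frame"][150:270,200:360],(360,270))
r=np.vstack([b,d]);cv2.imwrite("pics/m4.png",np.hstack([cv2.copyMakeBorder(a,0,210,0,0,cv2.BORDER_CONSTANT),r]))
E
```

```text
time_s: 9.8
eef_pos: [0.5079, 0.143, 0.1422]
eef_rot: [-0.0, 0.994, 0.106, -0.001]
wrist_force: [-0.2, 0.7, -5.9]
opening: 0.508
grasp_force: 62.8
time_s: 10.42
eef_pos: [0.5092, 0.1404, 0.1341]
eef_rot: [0.0, 0.995, 0.104, 0.0]
wrist_force: [-0.3, -0.0, -5.8]
opening: 0.509
grasp_force: 62.8
[ 4.41832802e-02  1.87819763e-01  1.80996143e+00 -4.63266561e-05
  1.14322931e+00  1.40602537e+00] [-0.30803906 -0.03817583 -5.81607528]
shift cm [-0.05 -0.08  0.11] rot deg [ 0.01 -0.03 -0.06]
```

View pics/m4.png

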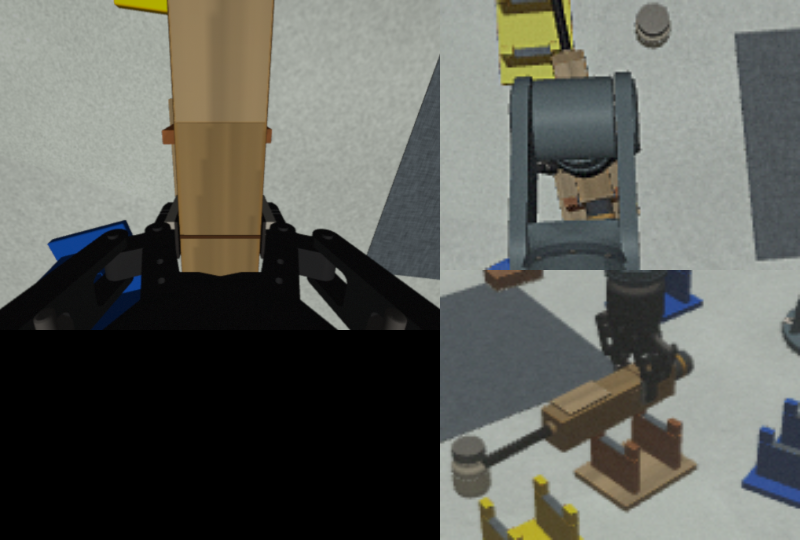

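The rear upright's ends show at wrist panel (162,~130) and (272,~130), nearly symmetric about the fuselage. A quick numeric check from this close view follows.

```bash
python3 - <<'E'
from h import *
s,W,P,S=pickle.load(open("4.pkl","rb"));T=toolT(s);Tw=T@W["hand_eye"];k=560/440
hsv=cv2.cvtColor(W["frame"],cv2.COLOR_BGR2HSV)
sub=hsv[150:195,190:360]
m=((sub[...,0]<12)&(sub[...,1]>110)).astype(np.uint8)
n,l,st,ce=cv2.connectedComponentsWithStats(m);print([(a[:5]+[190,150,0,0,0]).tolist() for a in st[1:] if a[4]>20])
e=onz(W,Tw,[(162*k,128*k),(272*k,128*k)],.09);L=(e-T[:3,3])@T[:3,:3];print(e,L.round(4))
E
```

```text
[]
[[0.54568224 0.19654412 0.09      ]
 [0.56421436 0.10940125 0.09      ]] [[ 0.0473 -0.0473  0.0441]
 [ 0.0474  0.0417  0.0441]]
```

```bash
python3 -m handwheel '[[[-1,0.1,-0.2,0.1,0,0,0],[-1,0.1,-0.2,0.1,0,0,0],[-1,0.1,-0.2,0.1,0,0,0],[-1,0.1,-0.2,0.1,0,0,0],[-1,0.1,-0.2,0.1,0,0,0],[-1,0.1,-0.2,0.1,0,0,0]]]'
python3 -c "
from bench import ctrl,status
s=status.get_obs();print(s['dq'],s['grasp_force'])
print(ctrl.hand_in())"
```

```text
time_s: 11.32
eef_pos: [0.5095, 0.143, 0.1328]
eef_rot: [0.0, 0.995, 0.105, -0.0]
wrist_force: [0.0, -0.0, -6.0]
opening: 0.508
grasp_force: 62.8
[ 6.11145223e-04  4.98457985e-06  4.36333535e-04 -6.03652881e-04
 -8.31015544e-04  8.34027708e-04] 62.82725930213928
the job is handed in; nothing more can be done
None
```

I pressed the hatch flush and handed in with the fuselage held still and level about 3 cm above the uprights, centred and lined up over the wooden cradle; no verdict came back, and the gripper's fixed force read about 63 N on a pad, above the 40 N the sides are said to stand.

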